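# Set the panel rest of the sanding jig to the red stop

## Task

Set the sanding jig for the next dashboard panel: with the fingertips, press down the yellow release pad in the middle of the blue sliding carriage to free its brake and, keeping it pressed, push the carriage along the rail until it rests fully against the red stop block (not the black one). Then let the pad spring back up and move clear; do not force the carriage while its brake is on, pick nothing up, and leave everything else where it lies.

Things in the scene. Friction and masses are not known exactly. Their poses are not given: they have to be found in the camera images.
- jig: plywood board 280 (x) x 460 (y) x 18 mm, fixed to the table, with an aluminium rail 30 mm wide and 20 mm high along the board's y axis, 60 mm from the board's centre line on its -x side. Origin: centre of the board's underside; z up. The board lies at another place and yaw each time.
- carriage (a joint): position of the carriage along the rail, m, growing towards the jig's +y; 0 with the carriage at the middle of the rail. The brake holds it against about 15 N; with the pad down it slides against 1 to 2 N.
- carriage_mid (a point): centre of the underside of the carriage, on the rail's top, 40 mm above the table; axes as the jig's. The carriage is 96 mm long (y), 50 mm wide (x): a dark plate with a blue wall, 14 mm thick and 32 mm high, across each end. On its +x side an arm carries a black rubber rest, out to 63 mm from this point and 24 mm high. It cannot come off the rail.
- pad_top (a point): centre of the top of the yellow release pad, 44 (x) x 62 (y) mm, in the middle of the carriage between its blue end walls (68 mm apart, open to both x sides); 58 mm above the table when up, the walls' tops 14 mm higher. It moves with the carriage. Axes as the jig's.
- release (a joint): how far the release pad is pressed down, m: 0 up (brake on), 0.005 fully down. A spring pushes it up: 9 N starts it, 11.5 N holds it fully down. The brake is free once the pad is 2 mm down, and bites again wherever the pad is let up.
- red_stop: red stop block astride the rail, 56 (x) x 20 (y) x 50 mm, screw head 8 mm high on top, fixed, near either end of the rail. Origin: centre of its underside, 18 mm above the table; axes as the jig's. The carriage's end meets its flat face: then the carriage's centre is 58 mm from the block's.
- red_mid (a point): point on the axis of the red stop block, at the height of the rail's top (40 mm above the table)
- black_stop: black stop block of the same form near the other end of the rail, to be ignored
- sanding_block: loose cork sanding block 45 x 80 x 30 mm on the board's +x half, leave alone; origin: centre of its underside
- tape_roll: loose roll of tan masking tape, 76 mm across and 24 mm high, lying on the board's +x half, leave alone; origin: centre of its underside
- bezel: loose grey primed switch bezel 55 x 90 x 12 mm on the board's +x half, leave alone; origin: centre of its underside
- spray_can: loose spray can, 64 mm across and 170 mm high, on the table to the right (-y), leave alone; origin: centre of its underside
- filler_jar: loose green jar of filler, 72 mm across and 80 mm high, on the table to the left (+y), leave alone; origin: centre of its underside
- putty_knife: loose putty knife with a wooden handle and a wide steel blade, about 280 mm long, lying on the table to the left (+y), leave alone
- spanner: loose steel spanner, about 170 mm long, lying on the table to the right (-y), leave alone

How it is judged:
By the outcome, as a careful person would: the job done as asked, in the order asked, and still so for the second after the job is handed in, with the robot touching nothing.
It also fails if it takes over 38 s, if anything falls off the work surface, if the arm or the gripper's body presses on something with over 40 N, if the wrist force passes 120 N, or if a joint passes its speed limit or range.

## Robot

A 6-joint arm with a two-finger parallel gripper is mounted at the origin on the work surface. World frame = base frame: x ahead of the robot, y to its left, z up, the work surface at z = 0. Lengths are in mm, angles in rad, forces in N, time in s.
With the tool pointing down it reaches from about 250 to 800 mm from the base axis. Payload 3.9 kg.
Tool frame: the origin (TCP) lies at the very end of the fingers, on their centre line; the grasp point (between the pads) lies 19 mm behind it; z points along the fingers, y is the line along which they close (so a half turn about z gives the same grasp; the last joint's range is limited). The gripper opens to 85 mm and grips with 20 to 120 N. Pads are 22 mm wide; open, the fingers measure 114 mm over their backs; the gripper's body (76 mm by 85 mm) begins 54 mm behind the grasp point. The pads swing forward as they close: fully open they stand 13 mm farther back than shut.
Start: joints at [-1.139, 0.26, -0.138, 1.173, 0, 1.571], TCP at [219.71, -476.805, 231.304] pointing down, gripper open.
Joint ranges: [-2.78, 2.78], [-0.83, 1.72], [-1.28, 1.37], [-1.9, 2.12], [-1.57, 1.48], [-3.14, 3.14]. Speed limits (rad/s): [2.57, 2.57, 3.14, 3.14, 3.14, 3.14].

## Interface

Orientations are given as a unit quaternion [x, y, z, w].
In Python, from cell import arm, optics, workorder, sensors gives the robot as it stands (arm), with the cameras (optics), the job (workorder) and the readings (sensors).
- The arm moves only by the tool move_tool, called as name([rows], argument=value, ...), one row to a line, values as JSON. Schema: {"type":"object","properties":{"increments":{"type":"array","items":{"type":"object","properties":{"aperture":{"type":"number"},"trans":{"type":"array","items":{"type":"number"},"minItems":3,"maxItems":3},"yaw":{"type":"number"}},"additionalProperties":false,"required":["aperture"]},"minItems":1,"maxItems":12},"grip_n":{"type":"number"},"only":{"type":"string"},"quiet":{"type":"boolean"},"lines":{"type":"string"}},"required":["increments"],"additionalProperties":false}. increments is a list of rows, 1 to 12 of them, each an object with the fields aperture (the finger opening in mm), trans (a list: dx, dy, dz in parts of the range, where 1.0 means 800 mm), yaw (a turn about the tool's z in a scale on which 1.0 is 2 rad); a field left out counts as zero (the opening has to be given); each row is the pose to reach, as a shift and turn from the pose commanded when the call began, along the tool's axes at that moment; what a row does not reach only later rows make up. A row lasts 1/12 s, in which the tool goes at most 41.7 mm and 0.125 rad, less where a joint would pass 70% of its speed; a pose out of reach is approached as far as the arm can. The fingers move at their own pace and stop on an object; grip_n is the grip in N (left out, the last holds). Time passes only in rows, so rows that do not move let the fingers close. The tool returns the time, the measured TCP pose, the force, the opening and the grip force at its end. only (a regular expression) keeps the lines of the reply that match it, lines (a string "A,B") keeps lines A to B, and quiet returns only ok. No shift or turn number may pass 1 either way. Input that does not fit is refused with a message, and nothing moves.
- sensors.sense(): the state, without advancing time (a new reading comes with each control period).
- optics.camera(name): name is "scene" or "side" or "wrist"; returns a dict with "frame" (480x640x3 uint8, blue, green, red), "fx", "fy", "cx", "cy" (pixels), "R" (3x3) and "t" (3): a world point X has camera coordinates R X + t; the wrist camera has in their place "mount" (4x4, takes a point from camera to tool coordinates, whose origin is the TCP and whose axes are the flange's). Camera axes: x right, y down, z forward; pixel columns grow to the right and rows downward; lengths in mm; the calibration is good to about 2 mm. A picture is of the moment at which its call begins: read the wrist's pose just before it. There is no depth.
- workorder.close_job(): hands the job in; it is judged then, once.
The state is a dict: "t": time; "joints": joint angles; "qvel": joint speeds; "joint_torque": joint torques, N m; "position": TCP position; "ee_rot": TCP orientation; "ft_force": force on the tool from outside, world axes, zero at the start; "wrist_torque": the same for the moment, N m; "width": finger opening in mm; "grip_force": force on a finger pad.
Only numpy, scipy, OpenCV 4.12 (cv2) and the standard library are available. Lean on these libraries where they do the work, as an engineer would, in place of code of your own. Each camera call takes 0.05 s, during which the arm holds its last target. There are 200 camera calls.

## Working session

There is one attempt and no reset: what is moved stays moved. The work goes in short steps, Python scripts to look and compute and a tool call to move; the robot and the scene stay as the last step left them, time stands still between calls to the robot, and variables do not carry over. Pictures are saved under pics/ and viewed, at most 10 in all, crops included, and the job is handed in when it is done.

```bash
ls; mkdir -p pics; python3 - <<'E'
from cell import arm, optics, workorder, sensors
import cv2
s=sensors.sense();print(s['t'],s['position'],s['ee_rot'],s['ft_force'],s['width'])
import numpy as np
for n in("scene","side"):
    c=optics.camera(n);cv2.imwrite(f"pics/{n}0.png",c["frame"])
    print(n,c["fx"],c["fy"],c["cx"],c["cy"],np.array(c["R"]).tolist(),c["t"])
E
```

```text
cell.py
pics
0.0 [ 219.42619565 -476.20375031  230.48620982] [ 9.76787105e-01  2.14210284e-01 -2.04435542e-04 -9.29433153e-04] [-0.09816823  0.32656768  0.15308086] 85.75408585863744
scene 599.83317083086 599.83317083086 311.59462995748925 233.47910455603122 [[0.4557053640989329, 0.8899645151263862, 0.01719834141174986], [0.5641821705626658, -0.2738364876363544, -0.7789172333811748], [-0.688499164524299, 0.3646597590286606, -0.6268908681696531]] [-281.42133228 -271.25775344 1800.80142278]
side 439.658297560742 439.658297560742 310.1117009980951 241.65822750377825 [[-0.8750799984706323, -0.48394763394784557, 0.005448290825599769], [-0.3481727941663832, 0.6216711907454365, -0.7016413870343768], [0.33617064369009325, -0.6158892905331552, -0.7125094245885841]] [ 491.93330274  241.81417747 1031.44534603]
```

View pics/scene0.png

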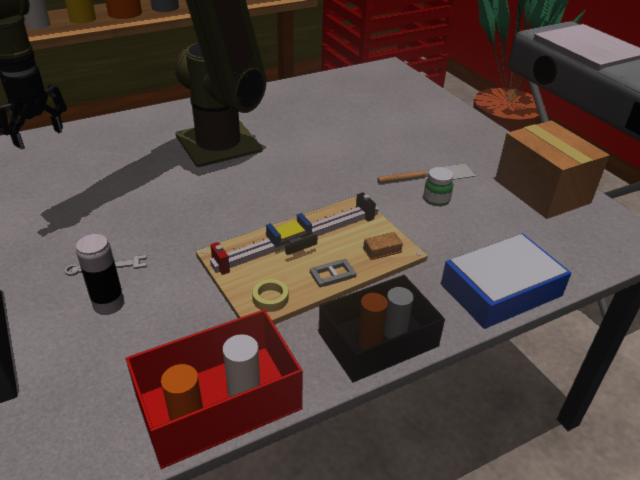

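View pics/side0.png

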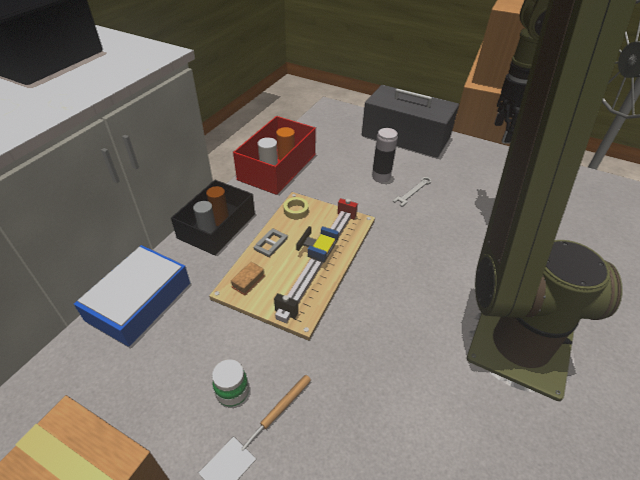

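Scene: the carriage with its yellow pad is near (290,231), the red stop at (220,257), the black stop at (367,207). Side: pad (323,243), red stop (347,209), black stop (287,305). I'll enlarge both for exact pixels.

```bash
python3 - <<'E'
import cv2
a=cv2.imread("pics/scene0.png")[185:285,200:390];b=cv2.imread("pics/side0.png")[190:325,265:385]
cv2.imwrite("pics/sc.png",cv2.resize(a,None,fx=4,fy=4,interpolation=cv2.INTER_CUBIC))
cv2.imwrite("pics/sd.png",cv2.resize(b,None,fx=4.4,fy=4.4,interpolation=cv2.INTER_CUBIC))
E
```

```text
(no output)
```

View pics/sc.png

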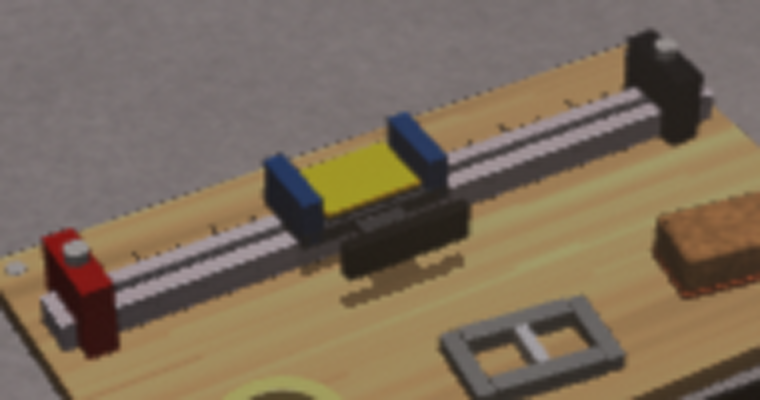

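View pics/sd.png

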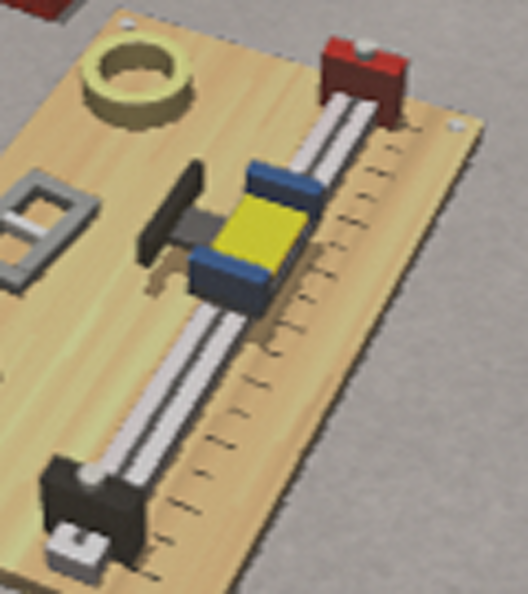

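Scene crop: wall-top centres (295,182) on the red side and (418,140) on the black side, screw heads red (76,247) and black (665,45). Side crop: walls (286,179) and (231,265), screws (367,44) and (92,472). Next I triangulate.

```bash
cat > h.py <<'E'
import numpy as np, cv2
from scipy.spatial.transform import Rotation as Ro
def P(c): return np.array([[c["fx"],0,c["cx"]],[0,c["fy"],c["cy"]],[0,0,1]])@np.c_[np.array(c["R"]),np.array(c["t"])]
def tri(ca,a,cb,b):
    X=cv2.triangulatePoints(P(ca),P(cb),np.array(a,float),np.array(b,float));return X[:3,0]/X[3,0]
E
python3 - <<'E'
from cell import arm, optics, workorder, sensors; from h import *
ca,cb=optics.camera("scene"),optics.camera("side")
s=sensors.sense()
A=lambda p:((p[0]+.5)/4+199.5,(p[1]+.5)/4+184.5)
B=lambda p:((p[0]+.5)/4.4+264.5,(p[1]+.5)/4.4+189.5)
r={}
for n,a,b in [("wallR",(295,182),(286,179)),("wallB",(418,140),(231,265)),("scrR",(76,243),(367,42)),("scrB",(665,43),(92,470)),("padc",(360,178),(262,231))]:
    r[n]=tri(ca,A(a),cb,B(b));print(n,r[n].round(1))
d=(r["scrB"]-r["scrR"])[:2];print("yaw of jig y axis",np.arctan2(d[1],d[0]),np.linalg.norm(d))
R=Ro.from_quat(s["ee_rot"]).as_matrix();print(R.round(3),s["position"])
m=(r["wallR"]+r["wallB"])[:2]/2;u=d/np.linalg.norm(d);print("mid",m,"along",(m-r["scrR"][:2])@u,"lat",np.cross(u,m-r["scrR"][:2]))
E
```

```text
wallR [535.6 -58.1  70.4]
wallB [530.7  22.7  70.1]
scrR [ 543.8 -191.7   80. ]
scrB [519.8 197.3  78.6]
padc [534.  -18.   59.1]
yaw of jig y axis 1.6323132607362945 389.6926548529774
[[ 0.908  0.419 -0.   ]
 [ 0.419 -0.908  0.001]
 [ 0.    -0.001 -1.   ]] [ 219.55688246 -476.42602669  230.77170782]
mid [533.16008521 -17.68950653] along 174.32874395184948 lat -0.09243110520340458<stdin>:11: DeprecationWarning: Arrays of 2-dimensional vectors are deprecated. Use arrays of 3-dimensional vectors instead. (deprecated in NumPy 2.0)
```

The rows are not in the units I measure in: shifts go in shares of 800 mm and turns go in shares of 2 rad. I convert before sending: 473.3 mm is 0.5916, -276.3 mm is -0.3454, 0.371 rad is 0.1855.

move_tool([
  {"aperture":0,"trans":[0.05,-0.0288,0],"yaw":0.05},
  {"aperture":0,"trans":[0.0988,-0.0575,0],"yaw":0.1},
  {"aperture":0,"trans":[0.1475,-0.0863,0],"yaw":0.15},
  {"aperture":0,"trans":[0.1975,-0.115,0],"yaw":0.1855},
  {"aperture":0,"trans":[0.2463,-0.1438,0],"yaw":0.1855},
  {"aperture":0,"trans":[0.2963,-0.1725,0],"yaw":0.1855},
  {"aperture":0,"trans":[0.345,-0.2013,0],"yaw":0.1855},
  {"aperture":0,"trans":[0.3938,-0.23,0],"yaw":0.1855},
  {"aperture":0,"trans":[0.4438,-0.2588,0],"yaw":0.1855},
  {"aperture":0,"trans":[0.4925,-0.2875,0],"yaw":0.1855},
  {"aperture":0,"trans":[0.5425,-0.3163,0],"yaw":0.1855},
  {"aperture":0,"trans":[0.5916,-0.3454,0],"yaw":0.1855},
], grip_n=40)

```text
t: 1.2
position: [507.2, -65.2, 231.3]
ee_rot: [1.0, 0.031, 0.0, 0.0]
ft_force: [0.6, -0.9, -0.2]
width: -0.0
grip_force: 0.0
```

move_tool([
  {"aperture":0},
  {"aperture":0},
  {"aperture":0},
  {"aperture":0},
])

```text
t: 1.53
position: [505.6, -68.0, 231.1]
ee_rot: [1.0, 0.03, -0.001, 0.0]
ft_force: [-0.3, 0.1, 0.3]
width: -0.2
grip_force: 0.0
```

```bash
python3 - <<'E'
from cell import arm, optics, workorder, sensors; from h import *
s=sensors.sense();print(s['t'],s['position'],Ro.from_quat(s["ee_rot"]).as_matrix().round(4),s['ft_force'],s['width'])
E
```

```text
1.5333 [505.57435409 -68.02075948 231.11661369] [[ 9.982e-01  5.950e-02 -1.100e-03]
 [ 5.950e-02 -9.982e-01 -2.000e-04]
 [-1.100e-03  2.000e-04 -1.000e+00]] [-0.28085284  0.1435746   0.26879583] -0.20883350706249007
```

To row units: 143 mm is 0.1788, 130 mm is 0.1625.

move_tool([
  {"aperture":0,"trans":[0.025,-0.0313,0.0125]},
  {"aperture":0,"trans":[0.0383,-0.0481,0.0375]},
  {"aperture":0,"trans":[0.0383,-0.0481,0.0813]},
  {"aperture":0,"trans":[0.0383,-0.0481,0.125]},
  {"aperture":0,"trans":[0.0383,-0.0481,0.1625]},
  {"aperture":0,"trans":[0.0383,-0.0481,0.1788]},
  {"aperture":0,"trans":[0.0383,-0.0481,0.1788]},
  {"aperture":0,"trans":[0.0383,-0.0481,0.1788]},
  {"aperture":0,"trans":[0.0383,-0.0481,0.1788]},
])

```text
t: 2.28
position: [535.5, -28.0, 89.7]
ee_rot: [1.0, 0.03, 0.001, 0.0]
ft_force: [-0.1, 0.6, 0.3]
width: -0.0
grip_force: 0.0
```

```bash
python3 - <<'E'
from cell import arm, optics, workorder, sensors; from h import *
s=sensors.sense();print(s['position'],s['ft_force'])
a=optics.camera("scene")["frame"][155:275,200:360];b=optics.camera("side")["frame"][170:290,270:390]
f=lambda i:cv2.resize(i,None,fx=3.3,fy=3.3,interpolation=cv2.INTER_CUBIC)[:396]
a,b=cv2.resize(a,(440,330)),cv2.resize(b,(330,330))
cv2.imwrite("pics/m1.png",np.hstack([a,b]))
E
```

```text
[535.49832838 -27.97696549  89.66431134] [-0.13717428  0.63708464  0.25773314]
```

View pics/m1.png

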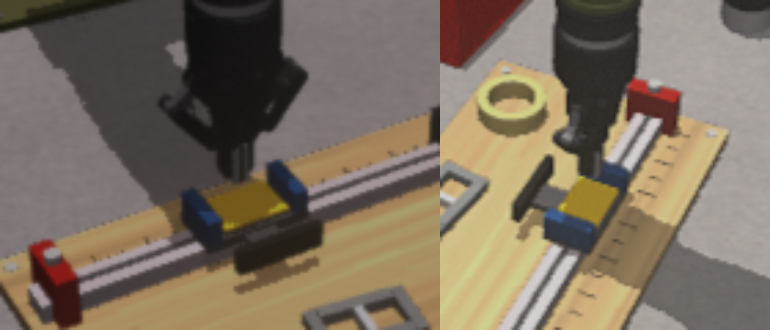

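Left half: the fingertips stand over the pad between the blue walls, lined up with the rail. Right half agrees. Pressing down.

move_tool([
  {"aperture":0,"trans":[0,0,0.0175]},
  {"aperture":0,"trans":[0,0,0.0313]},
  {"aperture":0,"trans":[0,0,0.035]},
  {"aperture":0,"trans":[0,0,0.0375]},
  {"aperture":0,"trans":[0,0,0.04]},
  {"aperture":0,"trans":[0,0,0.0425]},
  {"aperture":0,"trans":[0,0,0.0425]},
  {"aperture":0,"trans":[0,0,0.0425]},
  {"aperture":0,"trans":[0,0,0.0425]},
])

```text
t: 3.13
position: [535.3, -27.0, 56.4]
ee_rot: [1.0, 0.03, 0.001, 0.0]
ft_force: [-3.0, -0.2, 9.9]
width: 0.1
grip_force: 4.7
```

To row units: 3 mm is 0.0038, 1.5 mm is 0.0019.

move_tool([
  {"aperture":0,"trans":[0,0,0.0019]},
  {"aperture":0,"trans":[0,0,0.0038]},
  {"aperture":0,"trans":[0,0,0.0038]},
  {"aperture":0,"trans":[0,0,0.0038]},
])

```text
t: 3.47
position: [535.3, -27.0, 53.6]
ee_rot: [1.0, 0.03, 0.001, 0.0]
ft_force: [-2.7, -0.7, 10.2]
width: -0.2
grip_force: 5.4
```

move_tool([
  {"aperture":0,"trans":[0,0,0.0019]},
  {"aperture":0,"trans":[0,0,0.0038]},
  {"aperture":0,"trans":[0,0,0.0038]},
  {"aperture":0,"trans":[0,0,0.0038]},
])

```text
t: 3.8
position: [535.4, -27.1, 52.8]
ee_rot: [1.0, 0.03, 0.002, 0.0]
ft_force: [-8.3, 0.1, 26.1]
width: -0.1
grip_force: 13.2
```

To row units: 80 mm is 0.1, 78 mm is 0.0975.

move_tool([
  {"aperture":0,"trans":[0,0.0025,0]},
  {"aperture":0,"trans":[0,0.01,0]},
  {"aperture":0,"trans":[0,0.02,0]},
  {"aperture":0,"trans":[0,0.0313,0]},
  {"aperture":0,"trans":[0,0.0425,0]},
  {"aperture":0,"trans":[0,0.0538,0]},
  {"aperture":0,"trans":[0,0.065,0]},
  {"aperture":0,"trans":[0,0.0763,0]},
  {"aperture":0,"trans":[0,0.0875,0]},
  {"aperture":0,"trans":[0,0.0975,0]},
  {"aperture":0,"trans":[0,0.1,0]},
  {"aperture":0,"trans":[0,0.1,0]},
])

```text
t: 4.8
position: [540.6, -108.6, 52.8]
ee_rot: [1.0, 0.03, 0.002, 0.002]
ft_force: [-7.2, -1.9, 24.0]
width: 0.3
grip_force: 12.1
```

```bash
python3 - <<'E'
from cell import arm, optics, workorder, sensors; from h import *
s=sensors.sense();print(s['position'],s['ft_force'])
a=optics.camera("scene")["frame"][155:275,200:360];b=optics.camera("side")["frame"][170:290,270:390]
a,b=cv2.resize(a,(440,330)),cv2.resize(b,(330,330))
cv2.imwrite("pics/m2.png",np.hstack([a,b]))
E
```

```text
[ 540.5583977  -108.63175411   52.80420679] [-7.21446162 -1.85967644 24.01016726]
```

View pics/m2.png

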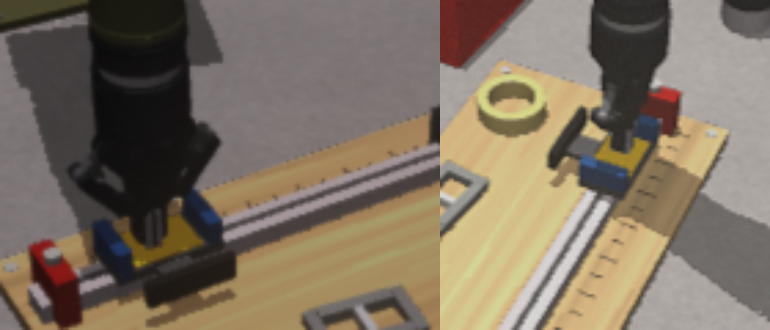

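The carriage follows with the pad down, and about 35 mm remains. The knuckles are well above the red block's screw.

To row units: 30 mm is 0.0375, 29 mm is 0.0363.

move_tool([
  {"aperture":0,"trans":[0,0.0038,0]},
  {"aperture":0,"trans":[0,0.0113,0]},
  {"aperture":0,"trans":[0,0.0188,0]},
  {"aperture":0,"trans":[0,0.0263,0]},
  {"aperture":0,"trans":[0,0.0325,0]},
  {"aperture":0,"trans":[0,0.0363,0]},
  {"aperture":0,"trans":[0,0.0375,0]},
  {"aperture":0,"trans":[0,0.0375,0]},
])

```text
t: 5.57
position: [542.4, -138.1, 52.8]
ee_rot: [1.0, 0.03, 0.002, 0.001]
ft_force: [-7.2, -0.3, 23.4]
width: -0.1
grip_force: 11.7
```

move_tool([
  {"aperture":0,"trans":[0,0.0019,0]},
  {"aperture":0,"trans":[0,0.0038,0]},
  {"aperture":0,"trans":[0,0.0056,0]},
  {"aperture":0,"trans":[0,0.0075,0]},
  {"aperture":0,"trans":[0,0.0075,0]},
  {"aperture":0,"trans":[0,0.0075,0]},
])

```text
t: 6.07
position: [542.8, -143.5, 52.8]
ee_rot: [1.0, 0.03, 0.002, 0.001]
ft_force: [-7.6, 0.9, 23.5]
width: 0.1
grip_force: 11.7
```

move_tool([
  {"aperture":0,"trans":[0,0.0013,0]},
  {"aperture":0,"trans":[0,0.0025,0]},
  {"aperture":0,"trans":[0,0.0038,0]},
  {"aperture":0,"trans":[0,0.0038,0]},
  {"aperture":0,"trans":[0,0.0038,0]},
])

```text
t: 6.48
position: [542.8, -143.7, 52.8]
ee_rot: [1.0, 0.031, 0.002, -0.002]
ft_force: [-7.0, 8.0, 26.0]
width: 0.2
grip_force: 12.5
```

To row units: 1 mm is 0.0013.

move_tool([
  {"aperture":0,"trans":[0,0.0013,0]},
  {"aperture":0,"trans":[0,0.0013,0]},
  {"aperture":0,"trans":[0,0.0013,0]},
])

```text
t: 6.73
position: [542.7, -143.8, 52.8]
ee_rot: [1.0, 0.031, 0.002, -0.003]
ft_force: [-6.1, 9.7, 25.5]
width: 0.1
grip_force: 12.8
```

move_tool([
  {"aperture":0,"trans":[0,0,-0.0038]},
  {"aperture":0,"trans":[0,0,-0.0075]},
  {"aperture":0,"trans":[0,0,-0.0113]},
  {"aperture":0,"trans":[0,0,-0.0175]},
  {"aperture":0,"trans":[0,0,-0.0313]},
  {"aperture":0,"trans":[0,0,-0.0625]},
  {"aperture":0,"trans":[0,0,-0.1063]},
  {"aperture":0,"trans":[0,0,-0.15]},
  {"aperture":0,"trans":[0,0,-0.1875]},
  {"aperture":0,"trans":[0,0,-0.1875]},
  {"aperture":0,"trans":[0,0,-0.1875]},
])

```text
t: 7.65
position: [543.8, -147.5, 201.0]
ee_rot: [1.0, 0.03, 0.003, 0.001]
ft_force: [0.2, 0.2, -0.6]
width: -0.3
grip_force: 0.0
```

move_tool([
  {"aperture":0,"trans":[-0.0438,0,0]},
  {"aperture":0,"trans":[-0.0938,0,0]},
  {"aperture":0,"trans":[-0.1375,0,0]},
  {"aperture":0,"trans":[-0.15,0,0]},
  {"aperture":0,"trans":[-0.15,0,0]},
])

```text
t: 8.07
position: [418.1, -153.4, 197.0]
ee_rot: [1.0, 0.03, -0.002, -0.001]
ft_force: [-0.3, -0.4, -0.5]
width: -0.3
grip_force: 0.0
```

```bash
python3 - <<'E'
from cell import arm, optics, workorder, sensors; from h import *
s=sensors.sense();print(s['position'],s['ft_force'])
a=optics.camera("scene")["frame"][205:285,200:310];b=optics.camera("side")["frame"][180:290,290:390]
a,b=cv2.resize(a,(440,320),interpolation=2),cv2.resize(b,(352,388),interpolation=2)[:320]
cv2.imwrite("pics/m3.png",np.hstack([a,b]))
E
```

```text
[ 418.07578024 -153.44523913  197.03398007] [-0.30376887 -0.37472171 -0.45601958]
```

View pics/m3.png

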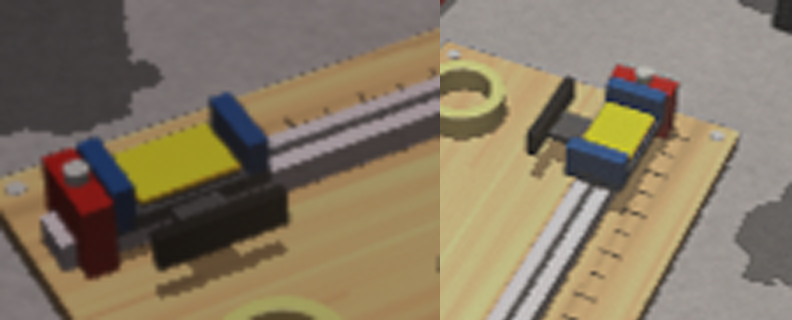

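The blue wall at (105,185) lies flush on the red block, the pad is up, and the arm is clear.

```bash
python3 -c "
from cell import arm, optics, workorder, sensors
print(workorder.close_job())"
```

```text
the job is handed in; nothing more can be done
None
```

The carriage rests against the red stop after about 116 mm of travel with the pad held down; the pad is back up, the arm is clear, and the job was handed in at about 8 s of robot time (no verdict was returned).

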